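Close the waste keg: tip the hinged lid over and screw its captive cap home

TASK

The waste keg under the hood was left open. Tip its hinged lid down onto the neck, then turn the bar on the captive screw cap clockwise until the cap is fully home, with the lid still lying shut. Leave the bottle, the jar and the beaker standing where they are.

Things in the scene. Friction and masses are not known exactly. Their poses are not given: they have to be found in the camera images.
- keg: White plastic waste keg, 140 mm wide, 132 mm tall to the top of its 80 mm neck, fixed to the bench on a 168 mm steel disc. Origin: centre of its underside; z up. The lid's hinge is a level axis along the keg's y at x = -66 mm, z = 128 mm. +x points from the hinge over the mouth, roughly away from the robot.
- mouth (a point): Centre of the keg's mouth, on the keg's axis, 132 mm above the bench; axes as the keg's.
- lid (a joint): Angle of the steel lid plate (112 mm disc, 7 mm thick, centre 66 mm from hinge): 0 shut and level, pi/2 upright, 1.95 open stop, leaning back to the robot (starts there). Damped hinge, about 1 N at the tab moves it: pushed from the hinge side past upright (below 1.3) it sinks shut by itself in a few seconds; else it falls back open. With cap about 0.4 kg.
- tab (a point): Middle of the thumb tab's outer part: a steel tongue 34 mm wide, 7 mm thick, from the plate's rim (122 mm from the hinge) to 163 mm from the hinge; this point is 148 mm from the hinge, mid-thickness. x points along the lid from hinge to tab, z out of the lid's top (up when shut; towards the robot while open).
- cap (a joint): Turn of the captive screw cap in the lid: 0 = fully home at its stop, bar along the lid's x, in line with the tab; positive = unscrewed, anticlockwise seen on the cap's top (starts 1.2 to 1.9, stop 2.0). Turns stiffly (0.06 N m, under 2 N at the bar's end) and stays where left; the thread is fine, so its height hardly changes. Hard pushing (over 7 N) may lift the lid.
- bar (a point): Middle of the straight black bar across the cap's top, by which it is turned: 104 mm long, 18 mm wide, 28 mm high; point half-way up, on the turning axis. x along the bar, z out of the cap's top. The cap is a 92 mm grey disc, its flat top 14 mm below this point. Lid shut: this point is 160 mm above the bench.
- amber_mid (a point): Brown glass bottle, 64 mm in diameter, 135 mm tall, standing loose near the keg: leave alone. Point half-way up.
- jar_mid (a point): White jar, 68 mm in diameter, 100 mm tall, standing loose near the keg: leave alone. Point half-way up.
- beaker_mid (a point): Glass beaker, 72 mm in diameter, 85 mm tall, standing loose near the keg: leave alone. Point half-way up.
Not all that is in view belongs to the job. Of the things like the keg, leave any that is green or orange; of the rest the smaller one is meant.

How it is judged (in metres and radians):
On the way, in this order (a step that is already met when the one before it is completed fails the run):
1. the lid lies shut on the neck, the cap not yet screwed home (value of joint lid below 0.06 rad and value of joint cap above 0.5 rad), for 0.2 s.
2. the cap is screwed home with the lid shut (value of joint lid below 0.06 rad and value of joint cap below 0.15 rad), for 0.2 s.
At the end, for the whole second after the job is handed in: The lid lies shut (within 0.06 rad), the cap is screwed home (within 0.15 rad of its stop), both at rest (all of step 2 and velocity of joint lid between -0.05 and 0.05 rad/s and velocity of joint cap between -0.05 and 0.05 rad/s); the robot touches nothing.
It fails at once if the brown bottle is moved more than 30 mm or knocked over (distance of amber_mid from where it was at the start of the episode above 0.03 m).
It fails at once if the white jar is moved more than 30 mm or knocked over (distance of jar_mid from where it was at the start of the episode above 0.03 m).
It fails at once if the beaker is moved more than 30 mm or knocked over (distance of beaker_mid from where it was at the start of the episode above 0.03 m).
It also fails if it takes over 42 s, if anything falls off the work surface, if the arm or the gripper's body presses on something with over 40 N, if the wrist force passes 120 N, or if a joint passes its speed limit or range.

ROBOT

A 7-joint arm with a two-finger parallel gripper is mounted at the origin on the work surface. World frame = base frame: x ahead of the robot, y to its left, z up, the work surface at z = 0. Lengths are in m, angles in degrees, forces in N, time in s.
With the tool pointing down it reaches from about 0.425 to 1.025 m from the base axis. Payload 9.4 kg.
Tool frame: the origin (TCP) lies at the very end of the fingers, on their centre line; the grasp point (between the pads) lies 19 mm behind it; y points along the fingers, x is the direction in which the jaws open and shut, and the axes are right-handed (so a half turn about y gives the same grasp; the last joint's range is limited). The gripper opens to 93 mm and grips with 3 to 60 N. Pads are 15 mm wide; open, the fingers measure 128 mm over their backs; the gripper's body (75 mm by 188 mm) begins 65 mm behind the grasp point.
Start: joints at [68.944, 34.337, -0.143, 91.639, 0.103, 54.024, -4.572], TCP at [0.208, -0.695, 0.198] pointing down, gripper open.
Joint ranges: [-147.43, 147.43], [-19.82, 112.94], [-74.19, 73.91], [6.32, 146.72], [-59.91, 239.91], [6.04, 106.73], [-150.56, 150.56]. Speed limits (degrees/s): [127.2, 127.2, 172.46, 172.46, 180, 180, 180].

INTERFACE

Orientations are given as a 3x3 rotation matrix whose columns are the frame's x, y, z axes.
In Python, from cell import ctrl, viewer gives the robot as it stands.
- The arm moves only by the tool drive_tool, never from a script. Its argument "steps" is a list that holds one entry, the list of rows, each a list of 7 numbers: the shift along the tool's x, y, z in cm, then the turn, a rotation vector about the tool's x, y, z in degrees, then the opening, from -1 (shut) to 1 (fully open). A call has 1 to 10 rows; each row shifts and turns the pose as measured when the row begins, along the tool's axes as they then stand; what a row does not reach is not made up. A row lasts 1/8 s, in which the tool goes at most 62.5 mm and 10.7 degrees, less where a joint would pass 70% of its speed; a pose out of reach is approached as far as the arm can. A call with a gripper value outside its range is refused whole. The fingers move at their own pace and stop on an object; "squeeze" is the grip in N (left out, the last holds). Time passes only in rows, so rows that do not move let the fingers close. It gives the time, the measured TCP pose, the force and the opening at its end, in the units of the state.
- ctrl.get_state(): the state, without advancing time (a new reading comes with each control period).
- viewer.read_camera(name): name is "scene" or "top" or "wrist"; returns (picture, depth): 420x560x3 uint8, red, green, blue; 420x560 float32, m along the optical axis (not along the pixel's ray), 0 where there is no reading.
- viewer.camera_info(name): a dict with "K" (3x3 intrinsics, pixels), "world_from_camera" (4x4, takes a point from camera to world coordinates); the wrist camera has in their place "T_tool_cam" (4x4, takes a point from camera to tool coordinates, whose origin is the TCP and whose axes are the tool frame's). Camera axes: x right, y down, z forward; pixel columns grow to the right and rows downward; lengths in m; the calibration is good to about 2 mm. The wrist camera is an equidistant fisheye: a pixel r from the principal point sees the ray r / f radians off the axis. A picture is of the moment at which its call begins: read the wrist's pose just before it. camera_info takes no time and is no camera call.
- ctrl.job_done(): hands the job in, once; it reports no verdict.
The state is a dict: "time_s": time; "qpos": joint angles; "joint_velocities": joint speeds; "effort": joint torques, N m; "tcp_pos": TCP position; "tcp_rot": TCP orientation; "force": force on the tool from outside, world axes, zero at the start; "moment": the same for the moment, N m; "gripper_width": finger opening in m.
Only numpy, scipy, OpenCV 4.12 (cv2) and the standard library are available. Lean on these libraries where they do the work, as an engineer would, in place of code of your own. Each camera call takes 0.05 s, during which the arm holds its last target. There are 200 camera calls.

## Working session

There is one attempt and no reset: what is moved stays moved. The work goes in short steps, Python scripts to look and compute and a tool call to move; the robot and the scene stay as the last step left them, time stands still between calls to the robot, and variables do not carry over. Pictures are saved under pics/ and viewed, about 8 in all and at most 12, crops included, and the job is handed in when it is done.

Besides the shell and the picture viewer there is one more tool, called after "Request:" as name([rows], argument=value, ...), one row to a line, values as JSON. drive_tool: Moves the arm, as the interface text tells. Its arguments: {"type":"object","properties":{"steps":{"type":"array"},"squeeze":{"type":"number"}},"required":["steps"]}

```bash
mkdir -p pics; cat > h.py <<'E'
import numpy as np, cv2
from cell import ctrl, viewer
def snap(n,f):
    s=ctrl.get_state(); im,d=viewer.read_camera(n); i=viewer.camera_info(n)
    np.savez('pics/'+f+'.npz',im=im,d=d,p=s['tcp_pos'],R=s['tcp_rot'])
    cv2.imwrite('pics/'+f+'.png',im[...,::-1]); return im,d,i
def cloud(d,i):
    K=np.array(i['K']);T=np.array(i['world_from_camera']);v,u=np.indices(d.shape)
    P=np.stack([(u-K[0,2])/K[0,0]*d,(v-K[1,2])/K[1,1]*d,d],-1)
    W=P@T[:3,:3].T+T[:3,3]; W[d==0]=np.nan; return W
E
python3 - <<'E'
from h import *
for n in('scene','top'):
    im,d,i=snap(n,n+'0'); np.save('pics/'+n+'0w.npy',cloud(d,i)); print(n,np.array(i['world_from_camera']).round(3))
s=ctrl.get_state();print(s['time_s'],s['tcp_pos'],np.round(s['tcp_rot'],3),s['gripper_width'])
a=cv2.imread('pics/scene0.png');b=cv2.imread('pics/top0.png')
cv2.imwrite('pics/both.png',cv2.resize(np.vstack([a,b]),None,fx=.71,fy=.71))
E
```

```text
scene [[ 0.851  0.499 -0.164  0.787]
 [ 0.525 -0.811  0.259 -0.256]
 [-0.004 -0.307 -0.952  1.291]
 [ 0.     0.     0.     1.   ]]
top [[ 0.076 -0.974  0.214  0.339]
 [-0.997 -0.075  0.012  0.064]
 [ 0.004 -0.214 -0.977  1.195]
 [ 0.     0.     0.     1.   ]]
0.1 [ 0.2077078  -0.69413046  0.1967492 ] [[ 0.287 -0.001  0.958]
 [-0.958  0.001  0.287]
 [-0.001 -1.    -0.   ]] 0.09282478888513
```

View pics/top0.png

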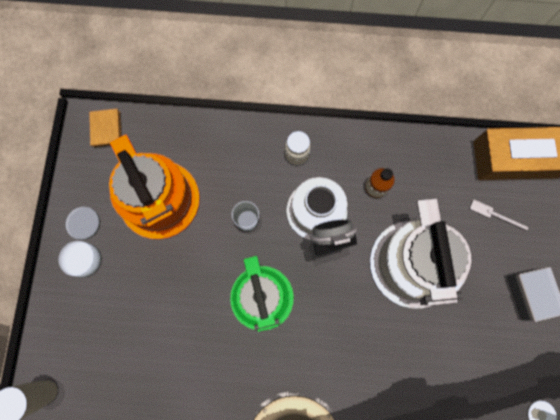

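View pics/scene0.png

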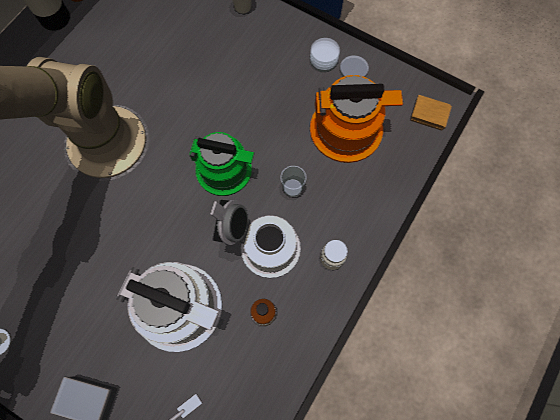

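The top view shows the open white keg, with its mouth at (320,200) and its lid leaning back at (335,232). The bottle is at (381,182), the jar at (298,147), the beaker at (245,215) and the larger closed decoy at (425,260).

```bash
python3 - <<'E'
from h import *
for n,px in(('top',dict(mouth=(320,200),lid=(335,232),tab=(342,239),bot=(381,174),jar=(298,138),beak=(245,208),beakrim=(257,212),big=(443,250),green=(260,296))),('scene',dict(mouth=(270,237),lid=(236,222),bot=(264,305),jar=(335,246),beak=(293,170)))):
    W=np.load(f'pics/{n}0w.npy')
    for k,(u,v) in px.items(): print(n,k,W[v,u].round(3))
# keg neck ring
from scipy.optimize import least_squares
def circ(P):
    f=lambda c:np.hypot(P[:,0]-c[0],P[:,1]-c[1])-c[2]
    r=least_squares(f,[*P.mean(0)[:2],.05],loss='soft_l1',f_scale=.003); return r.x.round(4),len(P)
for n,(u,v) in(('top',(320,200)),('scene',(270,237))):
    W=np.load(f'pics/{n}0w.npy'); c=W[v,u]
    D=np.hypot(W[...,0]-c[0],W[...,1]-c[1])
    for lo,hi in((.123,.14),(.003,.02)):
        m=(D<.13)&(W[...,2]>lo)&(W[...,2]<hi); print(n,lo,circ(W[m]))
    m=(D<.2)&(W[...,2]>.145)&(W[...,2]<.33);P=W[m]
    print('lid pts',len(P),P.mean(0),P.min(0),P.max(0))
    np.save(f'pics/lid_{n}.npy',P)
a=cv2.imread('pics/top0.png')[160:270,270:400];b=cv2.imread('pics/scene0.png')[180:290,190:320]
cv2.imwrite('pics/crop.png',cv2.resize(np.hstack([a,b]),None,fx=3,fy=3,interpolation=cv2.INTER_CUBIC))
E
```

```text
top mouth [ 0.611 -0.022  0.098]
top lid [ 0.507 -0.049  0.233]
top tab [ 0.487 -0.06   0.271]
top bot [ 0.683 -0.17   0.131]
top jar [0.774 0.046 0.103]
top beak [0.59  0.175 0.03 ]
top beakrim [0.574 0.139 0.068]
top big [ 0.485 -0.286  0.24 ]
top green [0.357 0.108 0.173]
scene mouth [ 0.601 -0.013  0.1  ]
scene lid [ 0.528 -0.046  0.207]
scene bot [ 0.685 -0.173  0.136]
scene jar [0.759 0.056 0.101]
scene beak [0.547 0.195 0.066]
top 0.123 (array([ 0.6028, -0.021 ,  0.0381]), 183)
top 0.003 (array([ 0.6163, -0.0316,  0.0921]), 328)
lid pts 1275 [ 0.50148013 -0.04731127  0.21075252] [ 0.45831803 -0.1068014   0.15032055] [0.5499845  0.00481182 0.28146041]
scene 0.123 (array([ 0.6006, -0.0221,  0.0395]), 223)
scene 0.003 (array([ 0.5921, -0.0029,  0.0964]), 839)
lid pts 1333 [ 0.51336511 -0.05420792  0.21305411] [ 0.45781998 -0.10744496  0.14918479] [0.55071795 0.00517614 0.28380901]
```

View pics/crop.png

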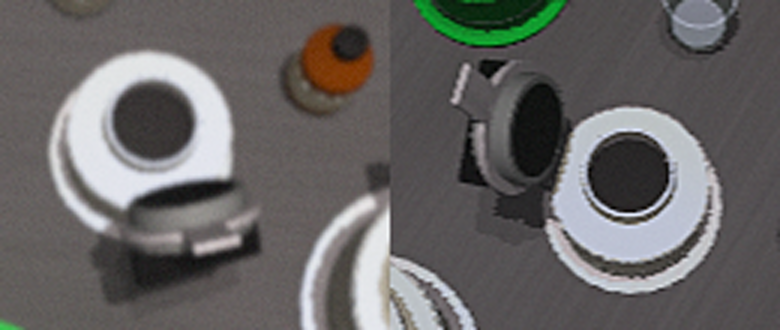

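```bash
python3 - <<'E'
from h import *
from scipy.optimize import least_squares
c0=np.array([.6017,-.0215])
P=np.vstack([np.load('pics/lid_top.npy'),np.load('pics/lid_scene.npy')])
# underside: thin plane fit by RANSAC on scene pts, normal ~ (+x,-) 
Q=np.load('pics/lid_scene.npy');rng=np.random.default_rng(0);best=0
for _ in range(3000):
    a,b,c=Q[rng.choice(len(Q),3,False)];n=np.cross(b-a,c-a)
    if np.linalg.norm(n)<1e-5: continue
    n/=np.linalg.norm(n);m=abs((Q-a)@n)<.0025
    if m.sum()>best:best=m.sum();M=m
A=Q[M];n=np.linalg.svd(A-A.mean(0))[2][2];n*=np.sign(n[0]);print('plane',best,len(Q),n,'yaw',np.degrees(np.arctan2(n[1],n[0])),'tilt from horiz',np.arcsin(n[2]))
for yaw in (14,17,20,23):
    y=np.radians(yaw);ex=np.array([np.cos(y),np.sin(y)]);ey=np.array([-ex[1],ex[0]])
    T=P[P[:,2]>.262];B=P
    t=(T[:,:2]-c0)@ey;b=(B[:,:2]-c0)@ey
    print(yaw,'tab y',t.min(),t.max(),'lid y',b.min(),b.max(),'tab x',((T[:,:2]-c0)@ex).min(),((T[:,:2]-c0)@ex).max(),T[:,2].max())
s=ctrl.get_state();R=np.array(s['tcp_rot']);g=np.array([.455,-.07,.36])
print('tool shift cm',100*R.T@(g-s['tcp_pos']))
E
```

```text
plane 557 1333 [0.88403913 0.2788218  0.37514427] yaw 17.50503024796616 tilt from horiz 0.3845524032806681
14 tab y -0.02357842274659395 0.010119608279155732 lid y -0.06064187874638767 0.0503615311636462 tab x -0.13044039958000728 -0.11666019015382456 0.28380901176033135
17 tab y -0.017043016082244917 0.016560418026086637 lid y -0.05579313526452155 0.05518690731413143 tab x -0.1301753686606272 -0.11677588807807854 0.28380901176033135
20 tab y -0.01060818689988838 0.02295583681830856 lid y -0.05079146667702868 0.059959794460710085 tab x -0.13032127332844487 -0.11615252080953177 0.28380901176033135
23 tab y -0.0041442814146052664 0.02928833525745217 lid y -0.04576887714980684 0.06474642989030664 tab x -0.1303979762667058 -0.1152107875551088 0.28380901176033135
tool shift cm [-52.72346531 -16.25819752  41.58531103]
```

Request:
drive_tool([
  [[0,-5.4,0,0,0,0,-1],[0,-5.4,0,0,0,0,-1],[0,-5.4,0,0,0,0,-1],[-4.8,0,3.8,0,0,0,-1],[-4.8,0,3.8,0,0,0,-1],[-4.8,0,3.8,0,0,0,-1],[-4.8,0,3.8,0,0,0,-1],[-4.8,0,3.8,0,0,0,-1],[-4.8,0,3.8,0,0,0,-1]],
], squeeze=20)

```text
time_s: 1.23
tcp_pos: [0.3442, -0.3481, 0.3608]
tcp_rot: [[0.281, -0.003, 0.96], [-0.96, 0.006, 0.281], [-0.007, -1.0, -0.001]]
force: [1.1, -0.7, 0.0]
gripper_width: 0.0075
```

```bash
cat > go.py <<'E'
import sys; from h import *
# target in keg frame (m): x y z
y=np.radians(17.2);K=np.array([[np.cos(y),-np.sin(y),0],[np.sin(y),np.cos(y),0],[0,0,1]]);c=np.array([.6017,-.0215,0])
s=ctrl.get_state();R=np.array(s['tcp_rot']);p=np.array(s['tcp_pos'])
g=np.array([float(a) for a in sys.argv[1:4]])
print('t',s['time_s'],'w',s['gripper_width'],'F',np.round(s['force'],1));print('tcp keg',K.T@(p-c),'shift cm',(100*R.T@(c+K@g-p)).round(2))
ya=float(sys.argv[4]) if len(sys.argv)>4 else 0  # tool z yaw in keg frame
a=np.radians(17.2+ya);z=np.array([np.cos(a),np.sin(a),0]);yy=np.array([0,0,-1.]);D=np.stack([np.cross(yy,z),yy,z],1)
print('rotvec deg',np.degrees(cv2.Rodrigues(R.T@D)[0].ravel()).round(1))
E
python3 go.py -.155 0 .36
```

```text
t 1.225 w 0.007502991084904334 F [ 1.1 -0.7  0. ]
tcp keg [-0.34253649 -0.23581692  0.36077148] shift cm [-23.87   0.21  18.38]
rotvec deg [ 0.1 -0.9 -0.4]
```

Request:
drive_tool([
  [[-4.8,0,3.7,0,0,0,-1],[-4.8,0,3.7,0,0,0,-1],[-4.8,0,3.7,0,0,0,-1],[-4.8,0,3.7,0,0,0,-1],[-4.0,0,3.0,0,-0.9,0,-1],[0,0,0,0,0,0,-1]],
])

```text
time_s: 1.98
tcp_pos: [0.4517, -0.0619, 0.362]
tcp_rot: [[0.303, -0.002, 0.953], [-0.953, 0.006, 0.303], [-0.006, -1.0, -0.0]]
force: [-0.1, -1.3, -0.3]
gripper_width: 0.0005
```

```bash
python3 go.py -.155 0 .258
```

```text
t 1.975 w 0.0005133314108322058 F [-0.1 -1.3 -0.3]
tcp keg [-0.15524559  0.00580227  0.36201629] shift cm [ 0.65 10.4   0.02]
rotvec deg [ 0.   0.4 -0.4]
```

Request:
drive_tool([
  [[0.3,5,0,0,0,0,-1],[0.3,5,0,0,0,0,-1],[0,0.4,0,0,0,0,-1],[0,0,1.5,0,0,0,-1],[0,0,1.5,0,0,0,-1],[0,0,1.0,0,0,0,-1],[0,0,1.0,0,0,0,-1]],
])

```text
time_s: 2.85
tcp_pos: [0.5069, -0.054, 0.2672]
tcp_rot: [[0.298, 0.007, 0.954], [-0.954, 0.002, 0.298], [0.0, -1.0, 0.008]]
force: [-1.5, 0.8, 5.4]
gripper_width: 0.0009
```

```bash
python3 go.py -.015 0 .258; python3 -c "
from h import *
im,d,i=snap('scene','s1');cv2.imwrite('pics/s1c.png',cv2.resize(cv2.imread('pics/s1.png')[130:310,150:370],None,fx=2.5,fy=2.5))"
```

```text
t 2.85 w 0.0008844941562913215 F [-1.5  0.8  5.4]
tcp keg [-0.10019858 -0.00299477  0.26715924] shift cm [-0.28  0.98  8.51]
rotvec deg [-0.4  0.2  0. ]
```

View pics/s1c.png

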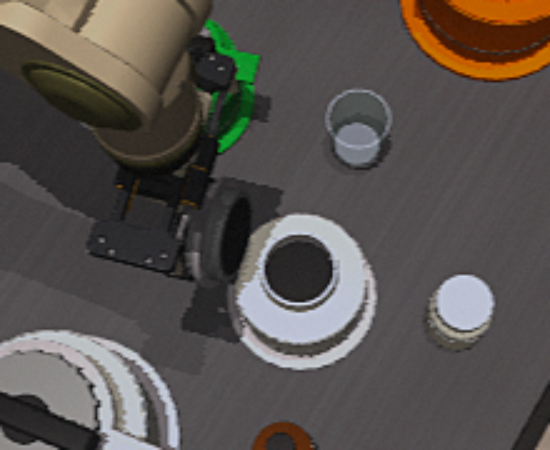

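The picture shows the fingers behind the tab and the lid rising, so I keep pushing.

Request:
drive_tool([
  [[0,0.3,1.3,0,0,0,-1],[0,0.3,1.3,0,0,0,-1],[0,0.2,1.3,0,0,0,-1],[0,0,1.3,0,0,0,-1],[0,0,1.3,0,0,0,-1],[0,0,1.3,0,0,0,-1],[0,0,1.0,0,0,0,-1]],
])

```text
time_s: 3.78
tcp_pos: [0.6065, -0.0235, 0.2729]
tcp_rot: [[0.299, 0.028, 0.954], [-0.954, 0.002, 0.299], [0.006, -1.0, 0.028]]
force: [0.3, 1.3, 0.2]
gripper_width: 0.0006
```

```bash
python3 go.py -.015 0 .258; python3 -c "
from h import *
im,d,i=snap('scene','s2');cv2.imwrite('pics/s2c.png',cv2.resize(cv2.imread('pics/s2.png')[130:310,150:370],None,fx=2.5,fy=2.5))"
```

```text
t 3.775 w 0.0006347261127234867 F [0.3 1.3 0.2]
tcp keg [ 0.00401461 -0.00330775  0.27291671] shift cm [-0.35  1.44 -1.94]
rotvec deg [-1.6  0.2  0.4]
```

View pics/s2c.png

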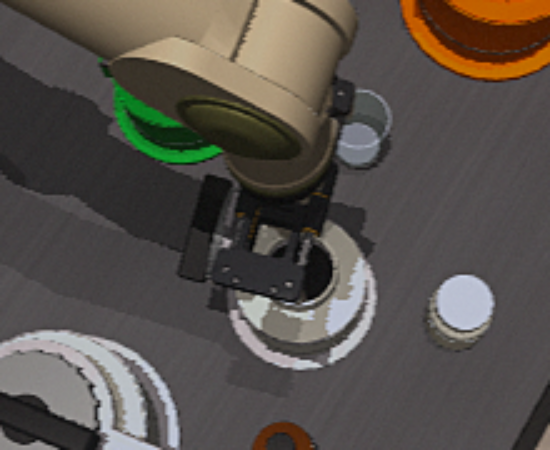

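The scene view doesn't show clearly where the lid is, so I'll check the top view and the point cloud.

```bash
python3 -c "
from h import *
im,d,i=snap('top','t2');W=cloud(d,i);np.save('pics/t2w.npy',W)
cv2.imwrite('pics/t2c.png',cv2.resize(cv2.imread('pics/t2.png')[130:290,230:430],None,fx=2.5,fy=2.5))
im,d,i=snap('wrist','w2')
print(ctrl.get_state()['time_s'])
a=cv2.imread('pics/t2c.png');b=cv2.imread('pics/w2.png');b=cv2.resize(b,(300,225))
o=np.zeros((400,800,3),np.uint8);o[:,:500]=a;o[:225,500:]=b;cv2.imwrite('pics/c2.png',o)"
```

```text
3.925
```

View pics/c2.png

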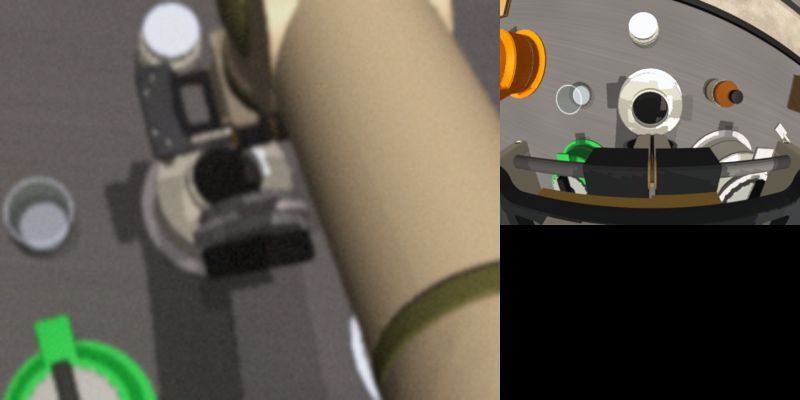

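The fingers rode over the tab: the tip was at z 0.27, higher than planned. The lid, with its bar at (258,245), is on the robot side again. I'll go back over it and push from lower down.

Request:
drive_tool([
  [[0,-5,0,0,0,0,-1],[0,-4,0,-1.6,0,0,-1],[-0.3,0,-5,0,0,0,-1],[0,0,-5,0,0,0,-1],[0,0,-5,0,0,0,-1],[0,0,-2,0,0,0,-1],[0,0,0,0,0,0,-1]],
])

```text
time_s: 4.8
tcp_pos: [0.4328, -0.074, 0.3652]
tcp_rot: [[0.297, -0.002, 0.955], [-0.955, -0.008, 0.297], [0.007, -1.0, -0.004]]
force: [0.6, 0.2, 0.2]
gripper_width: 0.0006
```

```bash
python3 go.py -.165 0 .245
```

```text
t 4.8 w 0.0006351484308197353 F [0.6 0.2 0.2]
tcp keg [-1.76873384e-01 -1.99867257e-04  3.65244688e-01] shift cm [-0.1  12.02  1.24]
rotvec deg [0.2 0.1 0.4]
```

Request:
drive_tool([
  [[0,5,0.4,0,0,0,-1],[0,5,0.4,0,0,0,-1],[0,2,0,0,0,0,-1],[0,0,0,0,0,0,-1]],
])

```text
time_s: 5.3
tcp_pos: [0.4472, -0.0703, 0.2427]
tcp_rot: [[0.299, 0.004, 0.954], [-0.954, -0.006, 0.299], [0.006, -1.0, 0.002]]
force: [0.5, 0.2, 0.5]
gripper_width: 0.0007
```

```bash
python3 go.py -.165 0 .245; python3 -c "
from h import *
im,d,i=snap('top','t3');W=cloud(d,i)
y=np.radians(17.2);ex=np.array([np.cos(y),np.sin(y)]);ey=np.array([-ex[1],ex[0]]);c=np.array([.6017,-.0215])
for n in('top','scene'):
  im,d,i=snap(n,n+'3');W=cloud(d,i).reshape(-1,3);X=(W[:,:2]-c)@ex;Y=(W[:,:2]-c)@ey
  m=(abs(Y)<.02)&(X>-.145)&(X<0)&(W[:,2]>.14)&(W[:,2]<.33)
  print(n,m.sum());o=np.argsort(W[m,2])[::-max(1,m.sum()//15)];print(np.c_[X[m],Y[m],W[m,2]][o].round(3).tolist())
"
```

```text
t 5.3 w 0.0007291661151717011 F [0.5 0.2 0.5]
tcp keg [-0.16205668 -0.00095916  0.24265682] shift cm [-0.1  -0.24 -0.29]
rotvec deg [-0.1  0.2  0.4]
top 479
[[-0.058, -0.001, 0.293], [-0.054, -0.016, 0.289], [-0.06, -0.011, 0.28], [-0.061, 0.001, 0.265], [-0.063, 0.017, 0.249], [-0.069, -0.005, 0.241], [-0.063, 0.007, 0.238], [-0.07, -0.014, 0.237], [-0.074, -0.002, 0.235], [-0.075, -0.011, 0.231], [-0.077, 0.008, 0.212], [-0.078, 0.008, 0.209], [-0.103, 0.011, 0.207], [-0.104, 0.018, 0.206], [-0.092, 0.006, 0.204], [-0.094, -0.006, 0.201]]
scene 462
[[-0.057, 0.012, 0.293], [-0.054, -0.001, 0.29], [-0.054, -0.012, 0.27], [-0.056, -0.004, 0.243], [-0.049, 0.004, 0.24], [-0.067, -0.011, 0.239], [-0.055, -0.012, 0.237], [-0.051, 0.009, 0.236], [-0.071, -0.015, 0.234], [-0.042, 0.008, 0.214], [-0.096, 0.001, 0.209], [-0.102, 0.013, 0.207], [-0.105, 0.013, 0.206], [-0.089, -0.017, 0.204], [-0.102, -0.006, 0.202], [-0.044, -0.003, 0.187]]
```

The depth clouds put the lid near upright (tab at keg x −57 mm, top at z 0.293). I push on with the tip at about 0.254.

Request:
drive_tool([
  [[0,-1.1,3,0,0,0,-1],[0,0,3,0,0,0,-1],[0,0,1.5,0,0,0,-1],[0,0,1,0,0,0,-1],[0,0,1,0,0,0,-1]],
])

```text
time_s: 6.08
tcp_pos: [0.5422, -0.0423, 0.2612]
tcp_rot: [[0.296, 0.013, 0.955], [-0.955, -0.008, 0.296], [0.012, -1.0, 0.01]]
force: [0.4, -0.0, -0.2]
gripper_width: 0.0004
```

```bash
cat >lid.py <<'E'
from h import *
y=np.radians(17.2);ex=np.array([np.cos(y),np.sin(y)]);ey=np.array([-ex[1],ex[0]]);c=np.array([.6017,-.0215])
s=ctrl.get_state();x0=(np.array(s['tcp_pos'])[:2]-c)@ex
for n in('top','scene'):
  im,d,i=snap(n,n+'x');W=cloud(d,i).reshape(-1,3);X=(W[:,:2]-c)@ex;Y=(W[:,:2]-c)@ey
  m=(abs(Y)<.02)&(X>-.145)&(X<.13)&(W[:,2]>.14)&(W[:,2]<.33)
  o=np.argsort(W[m,2])[::-max(1,m.sum()//14)];print(n,m.sum(),np.c_[X[m],Y[m],W[m,2]][o].round(3).tolist())
E
python3 go.py -.01 0 .254; python3 lid.py
```

```text
t 6.075 w 0.00040779570205933295 F [ 0.4 -0.  -0.2]
tcp keg [-0.06299459 -0.00229648  0.26116806] shift cm [-0.23  0.77  5.29]
rotvec deg [-0.6  0.   0.7]
top 242 [[-0.065, 0.01, 0.238], [-0.078, 0.004, 0.215], [-0.092, 0.013, 0.21], [-0.083, 0.018, 0.208], [-0.08, 0.02, 0.208], [-0.095, 0.007, 0.207], [-0.092, 0.011, 0.206], [-0.086, 0.012, 0.206], [-0.09, 0.008, 0.205], [-0.1, 0.003, 0.204], [-0.088, -0.007, 0.204], [-0.098, -0.01, 0.202], [-0.078, -0.017, 0.201], [-0.088, -0.02, 0.2], [-0.104, -0.002, 0.193]]
scene 224 [[-0.068, -0.017, 0.314], [-0.047, -0.01, 0.277], [-0.039, 0.003, 0.241], [-0.047, -0.013, 0.239], [-0.049, -0.006, 0.238], [-0.048, -0.0, 0.237], [-0.039, -0.016, 0.237], [-0.048, -0.018, 0.236], [-0.047, -0.007, 0.235], [-0.039, -0.019, 0.23], [-0.098, -0.01, 0.21], [-0.101, -0.0, 0.208], [-0.089, -0.007, 0.206], [-0.101, -0.009, 0.205]]
```

Request:
drive_tool([
  [[0,0.5,1.0,-0.6,0,0,-1],[0,0.4,1.0,0,0,0,-1],[0,0.3,1.0,0,0,0,-1],[0,0.3,1.0,0,0,0,-1],[0,0.3,1.0,0,0,0,-1]],
])

```text
time_s: 6.8
tcp_pos: [0.5927, -0.0271, 0.2417]
tcp_rot: [[0.296, 0.002, 0.955], [-0.955, -0.012, 0.296], [0.012, -1.0, -0.001]]
force: [-0.2, 0.9, -0.0]
gripper_width: 0.0006
```

```bash
python3 go.py -.0 0 .25; python3 lid.py
```

```text
t 6.8 w 0.0005756584623963776 F [-0.2  0.9 -0. ]
tcp keg [-0.01023525 -0.00267323  0.24168242] shift cm [-0.26 -0.84  1.02]
rotvec deg [0.1 0.  0.7]
top 474 [[-0.006, 0.015, 0.253], [-0.029, 0.016, 0.232], [-0.02, 0.012, 0.23], [-0.021, -0.019, 0.227], [-0.036, -0.004, 0.222], [-0.066, 0.015, 0.216], [-0.065, 0.007, 0.214], [-0.045, -0.0, 0.212], [-0.054, 0.011, 0.211], [-0.068, -0.009, 0.209], [-0.052, 0.006, 0.208], [-0.061, -0.014, 0.206], [-0.046, 0.009, 0.205], [-0.077, -0.001, 0.203], [-0.051, -0.02, 0.199]]
scene 203 [[-0.007, -0.017, 0.296], [-0.008, -0.016, 0.273], [-0.023, -0.011, 0.235], [-0.019, -0.011, 0.23], [-0.021, -0.011, 0.228], [-0.017, -0.017, 0.225], [-0.033, -0.007, 0.22], [-0.034, -0.011, 0.216], [-0.036, -0.006, 0.214], [-0.038, -0.0, 0.211], [-0.045, -0.009, 0.209], [-0.05, 0.006, 0.207], [-0.048, 0.007, 0.205], [-0.051, -0.009, 0.203], [-0.046, -0.018, 0.201]]
```

The lid is past the tipping angle, at about 1.1–1.2 rad. I lift clear and open the jaws while it sinks.

Request:
drive_tool([
  [[0,-2,-1,0,0,0,-1],[0,-5,0,0,0,0,-1],[0,-5,0,0,0,0,1],[0,0,0,0,0,0,1],[0,0,0,0,0,0,1],[0,0,0,0,0,0,1],[0,0,0,0,0,0,1],[0,0,0,0,0,0,1],[0,0,0,0,0,0,1],[0,0,0,0,0,0,1]],
])

```text
time_s: 8.15
tcp_pos: [0.5774, -0.0298, 0.3678]
tcp_rot: [[0.296, -0.001, 0.955], [-0.955, -0.012, 0.296], [0.011, -1.0, -0.005]]
force: [-0.1, 0.4, 0.6]
gripper_width: 0.076
```

Request:
drive_tool([
  [[0,0,-5,0,0,0,1],[0,0,-3,0,0,0,1],[0,0,0,0,0,0,1],[0,0,0,0,0,0,1],[0,0,0,0,0,0,1],[0,0,0,0,0,0,1],[0,0,0,0,0,0,1],[0,0,0,0,0,0,1],[0,0,0,0,0,0,1],[0,0,0,0,0,0,1]],
])

```text
time_s: 9.4
tcp_pos: [0.5021, -0.0526, 0.3668]
tcp_rot: [[0.298, -0.002, 0.955], [-0.954, -0.01, 0.298], [0.009, -1.0, -0.005]]
force: [0.0, 0.1, -0.4]
gripper_width: 0.0928
```

```bash
cat > w.py <<'E'
import sys; from h import *
# wrist -> rectified top-down view: sample plane z=H in keg frame, 2px/mm
H=float(sys.argv[1]);f=sys.argv[2]
im,d,i=snap('wrist',f);s=np.load(f'pics/{f}.npz');K=np.array(i['K']);T=np.array(i['T_tool_cam'])
y=np.radians(17.2);G=np.array([[np.cos(y),-np.sin(y)],[np.sin(y),np.cos(y)]])
g=np.stack(np.meshgrid(np.linspace(-.15,.15,600),np.linspace(.15,-.15,600)),-1)
W=np.concatenate([g@G.T+[.6017,-.0215],np.full((600,600,1),H)],-1)
P=((W-s['p'])@s['R']-T[:3,3])@T[:3,:3]
r=np.hypot(P[...,0],P[...,1]);th=np.arctan2(r,P[...,2]);k=th/np.maximum(r,1e-9)
u=(K[0,0]*P[...,0]*k+K[0,2]).astype('f4');v=(K[1,1]*P[...,1]*k+K[1,2]).astype('f4')
o=cv2.remap(im[...,::-1].copy(),u,v,cv2.INTER_LINEAR);cv2.imwrite(f'pics/{f}r.png',o)
print('px=300+2000*kx(m), row=300-2000*ky')
E
python3 go.py -.1 0 .36; python3 lid.py; python3 w.py .174 w4
```

```text
t 9.4 w 0.09282489278341413 F [ 0.   0.1 -0.4]
tcp keg [-1.04369054e-01 -2.05262917e-04  3.66763798e-01] shift cm [-0.03  0.67  0.44]
rotvec deg [0.3 0.1 0.5]
top 275 [[0.006, -0.0, 0.176], [0.007, -0.01, 0.174], [0.005, 0.005, 0.173], [0.002, -0.012, 0.171], [-0.004, -0.016, 0.17], [0.04, 0.014, 0.149], [0.03, -0.007, 0.147], [0.033, -0.018, 0.146], [0.021, 0.008, 0.146], [0.037, 0.02, 0.145], [0.043, -0.002, 0.145], [0.019, -0.014, 0.144], [0.023, -0.01, 0.143], [0.037, -0.004, 0.143], [0.036, -0.001, 0.141]]
scene 547 [[0.009, -0.01, 0.179], [0.003, -0.016, 0.175], [0.005, -0.007, 0.173], [0.014, 0.018, 0.166], [0.032, 0.0, 0.151], [0.039, 0.002, 0.149], [0.045, -0.012, 0.148], [0.024, -0.02, 0.147], [-0.02, 0.018, 0.147], [0.018, 0.014, 0.146], [-0.013, 0.02, 0.146], [0.028, -0.005, 0.145], [-0.026, 0.0, 0.144], [0.028, 0.004, 0.143], [0.082, -0.014, 0.14]]
px=300+2000*kx(m), row=300-2000*ky
```

View pics/w4r.png

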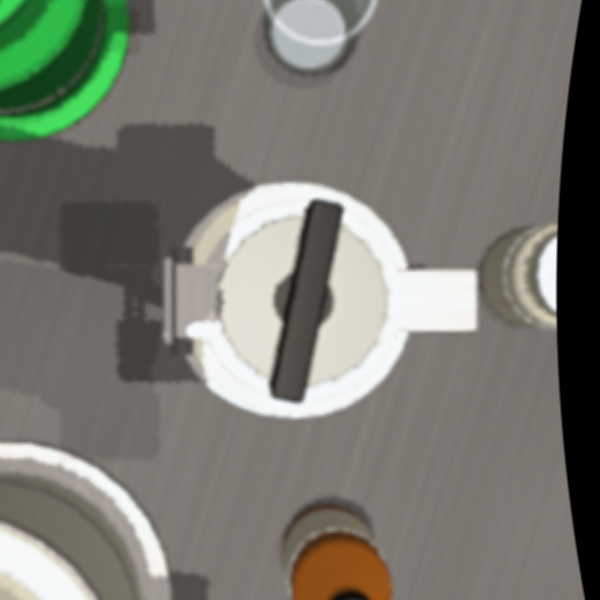

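The lid lies shut. The bar runs from (324,203) to (288,400), which puts its centre at keg x +3 mm and the cap at about 80° (1.39 rad).

```bash
python3 -c "
from h import *
print(np.round(ctrl.get_state()['qpos'],1))"; python3 go.py .003 0 .25 79.6
```

```text
[ 17.   10.5 -21.4 105.8   4.9  64.6 -78.8]
t 9.55 w 0.09295112469215683 F [ 0.7 -0.7 -0.3]
tcp keg [-1.04369782e-01 -2.06886472e-04  3.66764313e-01] shift cm [-0.1  11.62 10.8 ]
rotvec deg [  0.6 -79.5   0.2]
```

Request:
drive_tool([
  [[0,0,5.4,0,0,0,1],[0,0,5.4,0,0,0,1],[0,0,0,0,-10,0,1],[0,0,0,0,-10,0,1],[0,0,0,0,-10,0,1],[0,0,0,0,-10,0,1],[0,0,0,0,-10,0,1],[0,0,0,0,-10,0,1],[0,0,0,0,-10,0,1],[0,0,0,0,-10,0,1]],
])

```text
time_s: 10.8
tcp_pos: [0.6084, -0.0201, 0.3655]
tcp_rot: [[0.985, -0.003, -0.17], [0.17, -0.011, 0.985], [-0.005, -1.0, -0.01]]
force: [-0.2, 0.0, -0.3]
gripper_width: 0.093
```

```bash
python3 go.py .003 0 .25 79.6
```

```text
t 10.8 w 0.09298956689443454 F [-0.2  0.  -0.3]
tcp keg [ 0.00682373 -0.0006705   0.3654632 ] shift cm [-0.33 11.55  0.13]
rotvec deg [ 0.6  3.  -0.2]
```

Request:
drive_tool([
  [[-0.3,5,0,0.6,3,0,1],[0,5,0,0,0,0,1],[0,3,0,0,0,0,1],[0,0,0,0,0,0,1]],
])

```text
time_s: 11.3
tcp_pos: [0.6059, -0.0219, 0.2329]
tcp_rot: [[0.993, -0.002, -0.118], [0.118, 0.0, 0.993], [-0.002, -1.0, 0.001]]
force: [0.7, -0.1, -0.1]
gripper_width: 0.0927
```

```bash
python3 go.py .003 0 .15 79.6; python3 w.py .174 w5; python3 -c "
import cv2,numpy as np
a=cv2.imread('pics/w5r.png');b=cv2.resize(cv2.imread('pics/w5.png'),(200,150));a[:150,:200]=b;cv2.imwrite('pics/w5m.png',a)"
```

```text
t 11.3 w 0.09271625904115621 F [ 0.7 -0.1 -0.1]
tcp keg [ 0.00390009 -0.00158547  0.23285219] shift cm [-0.1   8.29  0.13]
rotvec deg [-0.  -0.  -0.1]
px=300+2000*kx(m), row=300-2000*ky
```

View pics/w5m.png

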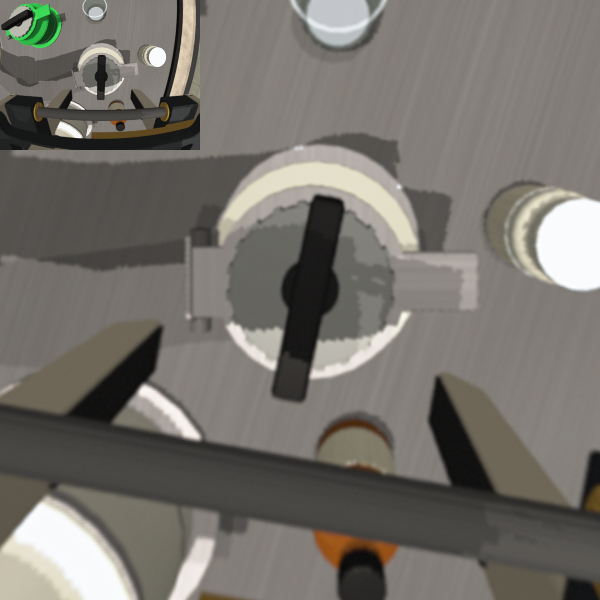

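The bar is confirmed, centred at (308,299), so the tool is over the right spot. I descend 8.2 cm and close.

Request:
drive_tool([
  [[0,4,0.1,0,0,0,1],[0,3,0,0,0,0,1],[0,1.1,0,0,0,0,1],[0,0,0,0,0,0,1]],
])

```text
time_s: 11.85
tcp_pos: [0.612, -0.02, 0.1588]
tcp_rot: [[0.993, 0.011, -0.117], [0.117, 0.0, 0.993], [0.011, -1.0, -0.001]]
force: [0.1, 0.1, 0.7]
gripper_width: 0.0927
```

```bash
python3 go.py .004 0 .151 79.6
```

```text
t 11.85 w 0.09268970282510844 F [0.1 0.1 0.7]
tcp keg [ 0.01031512 -0.00161724  0.15875665] shift cm [-0.66  0.77  0.04]
rotvec deg [ 0.1 -0.1  0.6]
```

Request:
drive_tool([
  [[-0.6,0.5,0.1,0,0,0.6,1],[0,0,0,0,0,0,1],[0,0,0,0,0,0,-0.3],[0,0,0,0,0,0,-1],[0,0,0,0,0,0,-1],[0,0,0,0,0,0,-1],[0,0,0,0,0,0,-1]],
], squeeze=15)

```text
time_s: 12.72
tcp_pos: [0.6076, -0.0196, 0.1572]
tcp_rot: [[0.993, 0.005, -0.116], [0.116, -0.001, 0.993], [0.005, -1.0, -0.002]]
force: [0.1, 0.2, 0.4]
gripper_width: 0.0474
```

```bash
python3 go.py .004 0 .151 79.6
```

```text
t 12.725 w 0.04741236852307554 F [0.1 0.2 0.4]
tcp keg [6.16717608e-03 8.95400014e-05 1.57161338e-01] shift cm [-0.21  0.62 -0.05]
rotvec deg [ 0.1 -0.1  0.3]
```

Still closing. I lower slightly and finish the grip.

Request:
drive_tool([
  [[-0.2,0.4,0,0,0,0,-1],[0,0,0,0,0,0,-1],[0,0,0,0,0,0,-1],[0,0,0,0,0,0,-1],[0,0,0,0,0,0,-1],[0,0,0,0,0,0,-1]],
], squeeze=20)

```text
time_s: 13.48
tcp_pos: [0.6053, -0.0197, 0.1535]
tcp_rot: [[0.993, 0.005, -0.116], [0.117, -0.002, 0.993], [0.005, -1.0, -0.002]]
force: [0.5, -0.7, -0.4]
gripper_width: 0.001
```

```bash
python3 go.py .004 0 .151 79.6
```

```text
t 13.475 w 0.000978210148494833 F [ 0.5 -0.7 -0.4]
tcp keg [0.00395149 0.00064951 0.15350679] shift cm [ 0.02  0.25 -0.06]
rotvec deg [ 0.1 -0.1  0.3]
```

The jaws closed on nothing, so I look.

```bash
python3 lid.py; python3 w.py .174 w6; python3 -c "
import cv2,numpy as np
a=cv2.imread('pics/w6.png')[60:,60:500];b=cv2.imread('pics/scenex.png')[170:310,180:340];b=cv2.resize(b,(411,360));c=cv2.resize(cv2.imread('pics/w6r.png'),(380,380))
a=cv2.resize(a,(389,318))
o=np.zeros((378,800,3),np.uint8);o[:318,:389]=a;o[:360,389:]=b;cv2.imwrite('pics/c6.png',o)"
```

```text
top 509 [[-0.041, -0.011, 0.33], [-0.042, -0.007, 0.309], [-0.066, -0.006, 0.302], [-0.064, 0.01, 0.301], [-0.089, 0.006, 0.301], [-0.04, 0.011, 0.3], [-0.076, -0.013, 0.3], [-0.092, 0.0, 0.3], [-0.07, 0.005, 0.299], [-0.073, 0.019, 0.299], [-0.072, -0.007, 0.298], [-0.088, -0.012, 0.296], [-0.057, -0.017, 0.272], [-0.02, 0.001, 0.145], [-0.03, -0.015, 0.143]]
scene 825 [[0.094, -0.004, 0.307], [0.096, 0.019, 0.304], [-0.068, -0.011, 0.303], [0.092, 0.009, 0.302], [-0.083, -0.015, 0.302], [0.095, -0.006, 0.301], [-0.074, -0.007, 0.3], [-0.093, -0.007, 0.299], [-0.09, 0.007, 0.298], [-0.009, -0.019, 0.283], [-0.044, -0.016, 0.276], [0.006, -0.019, 0.17], [-0.021, -0.01, 0.147], [-0.04, -0.009, 0.145], [-0.021, -0.019, 0.142]]
px=300+2000*kx(m), row=300-2000*ky
```

View pics/c6.png

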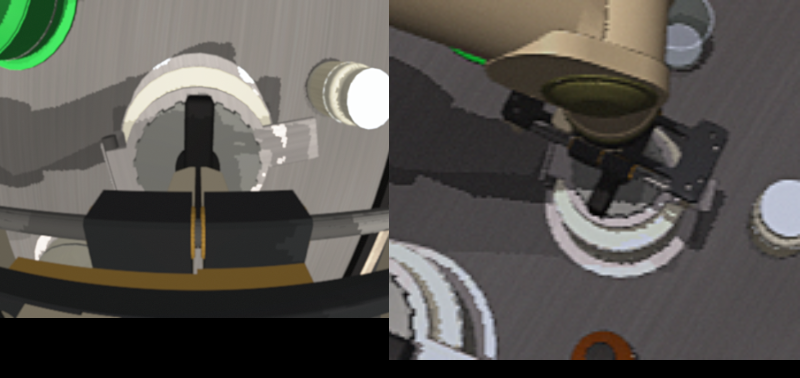

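```bash
python3 - <<'E'
from h import *
i=viewer.camera_info('wrist');K=np.array(i['K']);T=np.array(i['T_tool_cam']);print(T.round(3))
for f in('w6','w5'):
    s=np.load(f'pics/{f}.npz');d=s['d'];v,u=np.indices(d.shape)
    a=(u-K[0,2])/K[0,0];b=(v-K[1,2])/K[1,1];th=np.hypot(a,b);t=np.tan(th)/np.maximum(th,1e-9)
    P=np.stack([a*t*d,b*t*d,d],-1)@T[:3,:3].T+T[:3,3];m=(d>0)&(th<1.4)
    y=np.radians(17.2);G=np.array([[np.cos(y),-np.sin(y),0],[np.sin(y),np.cos(y),0],[0,0,1]])
    Kf=(P@s['R'].T+s['p']-[.6017,-.0215,0])@G
    if f=='w6':
        q=m&(abs(P[...,0])<.03)&(abs(P[...,2])<.06)&(P[...,1]>-.08)
        for zz in np.arange(-.03,.06,.01):
            k=q&(abs(P[...,2]-zz)<.005)&(abs(P[...,0])<.008);print('tool z',zz.round(3),k.sum(),'y range',P[k][:,1].min().round(3) if k.any() else '',P[k][:,1].max().round(3) if k.any() else '')
    q=m&(Kf[...,2]>.162)&(Kf[...,2]<.185)&(np.hypot(Kf[...,0],Kf[...,1])<.06)
    B=Kf[q];print(f,len(B),B.mean(0).round(4),B.min(0).round(3),B.max(0).round(3),'bar dir',np.linalg.svd(B[:,:2]-B[:,:2].mean(0),full_matrices=False)[2][0])
    # print depth down the middle columns
    if f=='w6':
        for r in range(120,330,10): 
            print(r,[ (P[r,c]*1000).round(0).tolist() for c in (276,285,294)])
E
```

```text
[[ 1.     0.001  0.     0.   ]
 [-0.    -0.263  0.965 -0.188]
 [ 0.001 -0.965 -0.263  0.073]
 [ 0.     0.     0.     1.   ]]
tool z -0.03 6 y range -0.021 -0.02
tool z -0.02 0 y range  
tool z -0.01 13 y range -0.053 -0.049
tool z 0.0 40 y range -0.051 -0.048
tool z 0.01 1450 y range -0.079 -0.019
tool z 0.02 521 y range -0.023 -0.018
tool z 0.03 538 y range -0.023 -0.017
tool z 0.04 548 y range -0.023 -0.019
tool z 0.05 784 y range -0.023 0.054
w6 2904 [0.0099 0.0284 0.1747] [-0.008 -0.028  0.162] [0.022 0.051 0.185] bar dir [-0.21067725 -0.97755567]
120 [[-7.0, 152.0, 83.0], [2.0, 147.0, 83.0], [11.0, 152.0, 83.0]]
130 [[-7.0, 146.0, 72.0], [2.0, 149.0, 72.0], [11.0, 148.0, 72.0]]
140 [[-5.0, 59.0, 65.0], [0.0, -188.0, 73.0], [8.0, 59.0, 65.0]]
150 [[-5.0, 53.0, 58.0], [2.0, 54.0, 58.0], [8.0, 55.0, 57.0]]
160 [[-4.0, 18.0, 53.0], [1.0, 17.0, 53.0], [7.0, 17.0, 53.0]]
170 [[-4.0, -12.0, 51.0], [1.0, -11.0, 51.0], [6.0, -10.0, 50.0]]
180 [[-3.0, -21.0, 47.0], [1.0, -21.0, 47.0], [6.0, -21.0, 47.0]]
190 [[-3.0, -22.0, 42.0], [1.0, -21.0, 41.0], [6.0, -22.0, 41.0]]
200 [[-3.0, -22.0, 
[... 246 characters left out ...]
40 [[-4.0, -22.0, 14.0], [1.0, -21.0, 14.0], [6.0, -21.0, 14.0]]
250 [[-4.0, -24.0, 9.0], [1.0, -21.0, 8.0], [6.0, -24.0, 9.0]]
260 [[-3.0, -38.0, 9.0], [1.0, -33.0, 7.0], [6.0, -38.0, 9.0]]
270 [[-3.0, -49.0, 9.0], [1.0, -46.0, 7.0], [5.0, -49.0, 9.0]]
280 [[-1.0, -112.0, 35.0], [1.0, -55.0, 7.0], [3.0, -113.0, 36.0]]
290 [[-1.0, -119.0, 36.0], [1.0, -67.0, 8.0], [3.0, -119.0, 35.0]]
300 [[-1.0, -121.0, 34.0], [1.0, -75.0, 8.0], [3.0, -123.0, 35.0]]
310 [[-1.0, -124.0, 33.0], [1.0, -121.0, 31.0], [3.0, -128.0, 35.0]]
320 [[-1.0, -125.0, 31.0], [1.0, -122.0, 29.0], [3.0, -129.0, 34.0]]
w5 2795 [0.0046 0.0028 0.1743] [-0.015 -0.052  0.166] [0.023 0.051 0.177] bar dir [-0.20396805 -0.97897755]
```

```bash
python3 - <<'E'
from h import *
i=viewer.camera_info('wrist');K=np.array(i['K']);T=np.array(i['T_tool_cam'])
for f in('w5','w4','w2'):
    s=np.load(f'pics/{f}.npz');d=s['d'];v,u=np.indices(d.shape)
    a=(u-K[0,2])/K[0,0];b=(v-K[1,2])/K[1,1];th=np.hypot(a,b);t=np.tan(th)/np.maximum(th,1e-9)
    P=np.stack([a*t*d,b*t*d,d],-1)@T[:3,:3].T+T[:3,3]
    q=(d>0)&(th<1.4)&(abs(P[...,0])<.075)&(abs(P[...,2])<.015)&(P[...,1]>-.07)&(P[...,1]<.03)
    B=P[q]*1000;print(f,len(B));
    for sgn in(1,-1):
        C=B[B[:,0]*sgn>0];print(np.percentile(C[:,1],[50,90,97,100]).round(),C[C[:,1]>C[:,1].max()-6][::8].round().tolist()[:6])
E
```

```text
w5 3817
[-50. -29. -25. -21.] [[49.0, -22.0, 9.0], [49.0, -23.0, 9.0], [54.0, -23.0, 9.0], [52.0, -24.0, 9.0], [48.0, -25.0, 8.0], [52.0, -26.0, 9.0]]
[-50. -29. -24. -21.] [[-51.0, -22.0, 9.0], [-53.0, -23.0, 9.0], [-48.0, -22.0, 8.0], [-51.0, -25.0, 9.0], [-47.0, -23.0, 8.0], [-50.0, -27.0, 9.0]]
w4 3815
[-50. -29. -25. -21.] [[49.0, -21.0, 9.0], [49.0, -24.0, 9.0], [53.0, -24.0, 9.0], [52.0, -26.0, 9.0], [48.0, -23.0, 8.0], [52.0, -27.0, 9.0]]
[-50. -29. -24. -21.] [[-51.0, -22.0, 9.0], [-53.0, -24.0, 9.0], [-48.0, -24.0, 9.0], [-51.0, -25.0, 9.0], [-47.0, -22.0, 8.0], [-49.0, -26.0, 9.0]]
w2 1779
[-45. -29. -24. -21.] [[2.0, -22.0, 9.0], [3.0, -24.0, 9.0], [7.0, -25.0, 9.0], [6.0, -24.0, 9.0], [1.0, -22.0, 7.0], [6.0, -27.0, 9.0]]
[-44. -29. -25. -21.] [[-5.0, -22.0, 9.0], [-6.0, -23.0, 9.0], [-1.0, -23.0, 9.0], [-4.0, -25.0, 9.0], [-7.0, -26.0, 9.0], [-2.0, -26.0, 9.0]]
```

The depth images show the fingers ending 21 mm short of the stated TCP. That explains both the slip over the tab and the empty grip. I rise, reopen and go 21 mm deeper, to a reported z of about 0.131.

Request:
drive_tool([
  [[0,-2,0,0,0,0,1],[0,0,0,0,0,0,1],[0,0,0,0,0,0,1],[0,0,0,0,0,0,1],[0,0,0,0,0,0,1],[0,0,0,0,0,0,1],[0,0,0,0,0,0,1]],
])

```text
time_s: 14.5
tcp_pos: [0.6041, -0.02, 0.1711]
tcp_rot: [[0.993, 0.002, -0.116], [0.116, -0.002, 0.993], [0.002, -1.0, -0.002]]
force: [0.1, -0.1, 0.2]
gripper_width: 0.0655
```

```bash
python3 go.py .004 0 .131 79.2
```

```text
t 14.5 w 0.06550742377660922 F [ 0.1 -0.1  0.2]
tcp keg [0.0027547  0.00074264 0.17109786] shift cm [ 0.13  4.01 -0.04]
rotvec deg [0.1 0.3 0.1]
```

Request:
drive_tool([
  [[0,2,0,0,0,0,0.6],[0,1.6,0,0,0,0,0.6],[0,0,0,0,0,0,0.6]],
])

```text
time_s: 14.88
tcp_pos: [0.6045, -0.0201, 0.1342]
tcp_rot: [[0.993, 0.003, -0.116], [0.116, -0.002, 0.993], [0.002, -1.0, -0.002]]
force: [0.5, -0.6, 0.2]
gripper_width: 0.0744
```

```bash
python3 go.py .004 0 .131 79.2
```

```text
t 14.875 w 0.07436843499343937 F [ 0.5 -0.6  0.2]
tcp keg [0.00308858 0.00054036 0.13415407] shift cm [ 0.1   0.32 -0.04]
rotvec deg [0.1 0.3 0.1]
```

Request:
drive_tool([
  [[0.1,0.2,0,0,0,0,-1],[0,0,0,0,0,0,-1],[0,0,0,0,0,0,-1],[0,0,0,0,0,0,-1],[0,0,0,0,0,0,-1],[0,0,0,0,0,0,-1],[0,0,0,0,0,0,-1],[0,0,0,0,0,0,-1]],
], squeeze=20)

```text
time_s: 15.88
tcp_pos: [0.6052, -0.0199, 0.1336]
tcp_rot: [[0.993, 0.002, -0.116], [0.116, -0.002, 0.993], [0.002, -1.0, -0.003]]
force: [-0.4, -0.3, -0.1]
gripper_width: 0.0181
```

```bash
python3 go.py .004 0 .131 0
```

```text
t 15.875 w 0.018136151613154336 F [-0.4 -0.3 -0.1]
tcp keg [0.00379227 0.00046389 0.13364384] shift cm [ 0.03  0.26 -0.04]
rotvec deg [ 0.  79.5  0.2]
```

Gripped, with an 18.1 mm opening. I turn clockwise (+y in the tool frame).

Request:
drive_tool([
  [[0,0,0,0,8,0,-1],[0,0,0,0,8,0,-1],[0,0,0,0,8,0,-1],[0,0,0,0,8,0,-1]],
])

```text
time_s: 16.38
tcp_pos: [0.6057, -0.02, 0.1337]
tcp_rot: [[0.897, 0.003, 0.442], [-0.442, -0.002, 0.897], [0.004, -1.0, -0.0]]
force: [-1.0, 0.5, 0.3]
gripper_width: 0.0179
```

```bash
python3 go.py .004 0 .1336 0
```

```text
t 16.375 w 0.017880350099162955 F [-1.   0.5  0.3]
tcp keg [0.00423618 0.00024818 0.13365351] shift cm [-0.    0.01 -0.03]
rotvec deg [-0.1 46.5  0.2]
```

Request:
drive_tool([
  [[0,0,0,0,8,0,-1],[0,0,0,0,8,0,-1],[0,0,0,0,8,0,-1],[0,0,0,0,8,0,-1],[0,0,0,0,8,0,-1],[0,0,0,0,4,0,-1],[0,0,0,0,0,0,-1]],
])

```text
time_s: 17.25
tcp_pos: [0.6061, -0.0205, 0.1336]
tcp_rot: [[0.314, 0.004, 0.949], [-0.949, -0.003, 0.314], [0.004, -1.0, 0.002]]
force: [-0.7, -0.4, 1.2]
gripper_width: 0.0179
```

```bash
python3 go.py .004 0 .1336 0; python3 -c "
from h import *
print(ctrl.get_state()['moment'])"
```

```text
t 17.25 w 0.017890280794576337 F [-0.7 -0.4  1.2]
tcp keg [ 0.00446689 -0.00034493  0.13361998] shift cm [-0.04  0.   -0.05]
rotvec deg [-0.1  1.1  0.2]
[ 0.01397212  0.46241213 -0.06401752]
```

Request:
drive_tool([
  [[0,0,0,0,2.5,0,-1],[0,0,0,0,1.5,0,-1],[0,0,0,0,0,0,-1]],
])

```text
time_s: 17.62
tcp_pos: [0.6064, -0.0205, 0.1336]
tcp_rot: [[0.247, 0.004, 0.969], [-0.969, -0.003, 0.247], [0.004, -1.0, 0.003]]
force: [-2.0, -0.7, 1.5]
gripper_width: 0.0182
```

```bash
python3 go.py .004 0 .1336 0; python3 -c "
from h import *
print(ctrl.get_state()['moment'])"
```

```text
t 17.625 w 0.018228927776734825 F [-2.  -0.7  1.5]
tcp keg [ 0.00480009 -0.00040047  0.13363674] shift cm [-0.04  0.   -0.08]
rotvec deg [-0.2 -2.9  0.2]
[-0.06657025  0.24080437  0.44717099]
```

The moment about z jumped by 0.5 N m, so the cap is at its stop. I ease back a little, open and lift straight up.

Request:
drive_tool([
  [[0,0,0,0,-2,0,-1],[0,0,0,0,0,0,0.3],[0,0,0,0,0,0,0.3],[0,0,0,0,0,0,0.3],[0,0,0,0,0,0,0.3],[0,-3,0,0,0,0,0.3],[0,-4,0,0,0,0,0.3],[0,-5,0,0,0,0,0.3],[0,-5,-4,0,0,0,0.3],[0,0,-5,0,0,0,0.3]],
])

```text
time_s: 18.88
tcp_pos: [0.5219, -0.0439, 0.3055]
tcp_rot: [[0.284, 0.004, 0.959], [-0.959, -0.001, 0.284], [0.002, -1.0, 0.004]]
force: [0.5, -0.4, -0.4]
gripper_width: 0.0604
```

```bash
python3 go.py -.1 0 .3; python3 lid.py;python3 w.py .174 w7
```

```text
t 18.875 w 0.06036193670659733 F [ 0.5 -0.4 -0.4]
tcp keg [-0.08284908  0.00218718  0.30550889] shift cm [ 0.24  0.55 -1.71]
rotvec deg [-0.2 -0.7  0.1]
top 199 [[0.045, 0.005, 0.178], [0.025, -0.005, 0.175], [0.025, 0.002, 0.174], [0.041, -0.004, 0.173], [0.038, 0.004, 0.173], [0.034, -0.005, 0.172], [0.051, 0.003, 0.171], [0.024, -0.005, 0.17], [0.016, -0.008, 0.17], [0.025, 0.009, 0.161], [0.024, 0.013, 0.148], [0.021, 0.011, 0.146], [0.046, 0.015, 0.145], [0.029, 0.016, 0.143], [0.03, 0.019, 0.142]]
scene 598 [[0.028, 0.004, 0.181], [-0.007, 0.002, 0.176], [-0.013, 0.006, 0.175], [0.011, -0.001, 0.174], [-0.02, 0.002, 0.173], [-0.015, 0.004, 0.172], [-0.019, -0.002, 0.171], [-0.036, -0.009, 0.169], [-0.036, -0.009, 0.16], [0.031, -0.008, 0.152], [0.007, -0.014, 0.149], [-0.019, -0.017, 0.147], [-0.024, -0.016, 0.146], [0.044, -0.017, 0.144], [-0.024, -0.02, 0.142]]
px=300+2000*kx(m), row=300-2000*ky
```

View pics/w7r.png

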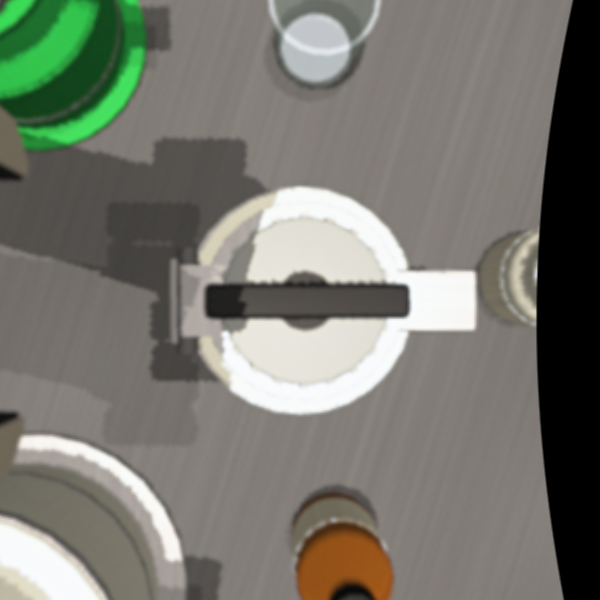

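The bar lies level from (206,300) to (409,300), in line with the tab. The lid is flat, the gripper is clear and the neighbours are standing. I hand in.

```bash
python3 -c "
from cell import ctrl
print(ctrl.job_done())"
```

```text
the job is handed in; nothing more can be done
None
```

I shut the keg's lid and screwed the cap fully home, then handed the job in at about 19 s. No verdict was reported.

**What I did:** The first push at the tab slid over it, and the first grip on the bar closed on nothing. Depth images showed the fingers end about 21 mm short of the stated TCP. The second push tipped the lid past upright and it sank shut by itself. I then gripped the bar 21 mm deeper (18 mm opening) and turned it about 80° clockwise until the moment jumped by 0.5 N m at the stop.

**Last checks:**
- **Lid:** it lies flat, with the bar's top at about z 0.174.
- **Cap:** the bar is in line with the tab, within about 1° by eye.
- **Gripper:** it is open and clear, at a reported z of 0.305.
- **Bottle, jar and beaker:** all are standing in the last wrist picture and look where they were. I did not measure their positions again.

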